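# Hang the lolly mould in the bench clamp and pump it shut

## Task

Hang the white lolly mould by its steel handle on the pair of hooks above the clamp's fixed jaw and let go of it; then pump the clamp's black trigger down and up until the moving jaw's rubber plate has reached the mould and presses it firmly against the fixed jaw, with its cushion springs clearly compressed but not bottomed out, for the mould must not be crushed. Move the jaw with the trigger only, never by pushing it. The grip lasts only while the trigger is kept down, so finish holding the trigger down with the mould still clamped, and leave the other things on the bench where they are.

Things in the scene. Friction and masses are not known exactly. Their poses are not given: they have to be found in the camera images.
- mould: Loose two-part lolly mould, about 0.3 kg: a white slab 120 mm (its x) by 30 mm (y) by 60 mm high, standing upright, with a steel handle on top: two posts 8 x 10 mm at x = +-55 mm and a cross bar, leaving an opening 102 mm wide and 55 mm high over the slab. Origin: centre of the underside, z up. Same both ways round. The other white block has no handle.
- mould_bar (a point): Middle of the mould's cross bar, 120 mm above its underside. The bar is 10 x 10 mm in section and runs along the mould's x; grip it at its middle, across y.
- clamp: Ratchet bench clamp, bolted down; clamps along its y. Origin: on the bench under the middle of its foot (130 mm in x, 410 mm in y, 15 mm high), z up. Fixed jaw: steel block 100 mm wide (x), 95 mm high, its face at y = -165 mm looking to +y. The moving jaw comes from +y, at heights 39 to 91 mm. The pump (50 mm wide, 150 mm high) stands at y = 27 to 97 mm; the trigger pivots at y = 70 mm, 137 mm high.
- hook_tips (a point): Point midway between the upturned tips of the two hooks over the fixed jaw, at their tops (161 mm high; clamp x = 0, y = -131 mm). Hooks: 7 mm rod at x = +-34 mm, level from a post at y = -177 mm (behind the jaw's face) to the tips, its top 150 mm high. The tips reach no farther than y = -129 mm.
- clamp_seat (a point): Middle of the mould's bar when hung: clamp x = 0, y = -145 mm, 155 mm high; 5 mm nearer the jaw the slab touches it; a few mm farther is fine. To hang, mould x along clamp x: raise the bar 17 to 40 mm above hung height on the +y side, slab clear of the tips (bar 55 mm to +y of the seat when coming down), move to -y with the tips passing through the handle's opening, then lower.
- jaw_head: Steel block of the moving jaw, 50 mm wide, 16 mm thick, 52 mm high. Its frame is the clamp's frame at joint jaw = 0 and moves along with the jaw. The robot must not push it.
- jaw (a joint): Travel of the moving jaw towards the fixed jaw, m. At 0 the plate's face is 140 mm from the fixed jaw's face. Starts between 0.012 and 0.036. About 3 N of friction keeps the jaw in place when the trigger is let up, unless the cushion pushes it back harder.
- cushion (a joint): Compression of the springs between rubber plate and moving jaw, m: 0 = free, 0.014 = bottomed out. 2 N per mm, so 6 mm means 12 N on the mould.
- plate: Rubber pressure plate, 50 mm wide, 48 mm high, 4 mm thick, on springs in front of the moving jaw. Origin: its middle, 65 mm high. The robot must not push it.
- plate_face (a point): Middle of the plate's face that looks to the fixed jaw (to the clamp's -y), 65 mm high.
- trigger (a joint): Trigger angle, rad: 0 = up (rest), 0.64 = fully down. A spring lifts it when let go. Downwards a pawl moves the jaw 4.5 mm per 0.1 rad towards the fixed jaw, after a free play of up to 7 mm; upwards it clicks back over the teeth. A full stroke gives 20 to 28 mm. Pressing the pad takes 2 to 6 N while the jaw runs free, and about 0.45 N more per newton on the mould.
- paddle: Black trigger lever pointing to the clamp's +y, rising at 0.32 rad when up and falling as much when down; 12 mm thick, 36 mm wide near its end, which is 136 mm from the pivot. Origin: on the pivot; its y runs along the lever.
- trigger_pad (a point): Middle of the ribbed pad on the trigger's upper face, 105 mm from the pivot: press here, downwards. 176 mm high when up, 110 mm when fully down.
- syringe: Bystander: food-colour syringe (yellow) lying on the bench, 145 mm long.
- syringe_b: Bystander: food-colour syringe (blue) lying on the bench, 145 mm long.
- colour_bottle: Bystander: small amber bottle, 44 mm across, 100 mm high.
- bowl: Bystander: steel bowl, 130 mm across, 55 mm high.
- spare_mould: Bystander: white mould block without handle, 100 x 30 x 50 mm.
- steel_bar: Bystander: square steel bar, 220 x 20 x 20 mm.
- spatula: Bystander: spatula with black handle lying on the bench.
There are look-alikes about, which are no part of the job. Of the things shaped like the mould, the white one is meant.

How it is judged (in metres and radians):
On the way:
1. the mould hangs by its handle on both hooks, let go, not yet clamped (horizontal distance between mould_bar and clamp_seat below 0.022 m and z of mould_bar in the frame of clamp between 0.148 and 0.163 m and angle between mould's own z axis and vertical below 0.2 rad and angle between the y axis of mould and the y axis of clamp, either way round below 0.2 rad and contact force between the fingers and mould below 0.2 N and contact force between plate and mould below 0.5 N and contact force between clamp and mould above 1 N and linear speed of mould below 0.05 m/s), for 0.2 s.
At the end, for the whole second after the job is handed in: The mould hangs on both hooks (bar within 22 mm of the seat sideways, 8 mm in height, upright and in line within 0.2 rad), untouched by the fingers; the plate presses it with 5 to 24 N (cushion 2.5 to 12 mm) while the fingers keep the trigger down (over 1.5 N) (horizontal distance between mould_bar and clamp_seat below 0.022 m and z of mould_bar in the frame of clamp between 0.148 and 0.163 m and angle between mould's own z axis and vertical below 0.2 rad and angle between the y axis of mould and the y axis of clamp, either way round below 0.2 rad and contact force between the fingers and mould below 0.2 N and contact force between plate and mould between 5 and 24 N and contact force between the fingers and paddle above 1.5 N and value of joint trigger above 0.05 rad and value of joint cushion below 0.0125 m and linear speed of mould below 0.02 m/s); the arm keeps its last pose, push and grip.
It fails at once if the mould is crushed: the plate presses it with more than 30 N (contact force between plate and mould above 30 N).
It fails at once if the robot pushes the moving jaw (contact force between the arm and jaw_head above 2 N or contact force between the arm and plate above 2 N).
It fails at once if a bystander is moved by more than 30 mm (distance of any of syringe, syringe_b, colour_bottle, bowl, spare_mould, steel_bar, spatula from where it was at the start of the episode above 0.03 m).
It also fails if it takes over 72 s, if anything falls off the work surface, if the arm or the gripper's body presses on something with over 40 N, if the wrist force passes 120 N, or if a joint passes its speed limit or range.

## Robot

A 6-joint arm with a two-finger parallel gripper is mounted at the origin on the work surface. World frame = base frame: x ahead of the robot, y to its left, z up, the work surface at z = 0. Lengths are in mm, angles in rad, forces in N, time in s.
With the tool pointing down it reaches from about 275 to 750 mm from the base axis. Payload 10.2 kg.
Tool frame: the origin (TCP) lies midway between the tips of the shut fingers; the grasp point (between the pads) lies 19 mm behind it; y points along the fingers, z is the direction in which the jaws open and shut, and the axes are right-handed (so a half turn about y gives the same grasp; the last joint's range is limited). The gripper opens to 85 mm and grips with 20 to 120 N. Pads are 22 mm wide; open, the fingers measure 114 mm over their backs; the gripper's body (76 mm by 85 mm) begins 54 mm behind the grasp point. The pads swing forward as they close: fully open they stand 13 mm farther back than shut.
Start: joints at [0.893, 0.313, 1.498, -0, 1.331, -0.223], TCP at [230.636, 471.633, 231.294] pointing down, gripper open.
Joint ranges: [-2.94, 2.94], [-0.97, 2.17], [0.19, 2.56], [-1.23, 4.37], [0.02, 3.11], [-2.88, 2.88]. Speed limits (rad/s): [2.39, 2.39, 3.01, 3.14, 3.14, 3.14].

## Interface

Orientations are given as a unit quaternion [w, x, y, z].
In Python, from rig import ctrl gives the robot as it stands.
- The arm moves only by the shell command python3 -m inch 'ROWS' [OPENING] [FORCE]. ROWS is JSON, one flat list of numbers, 6 for each row, row after row: the shift along the tool's x, y, z in cm, then the turn, a rotation vector about the tool's x, y, z in rad. A call has 1 to 8 rows; each row is the pose to reach, as a shift and turn from the pose commanded when the call began, along the tool's axes at that moment; what a row does not reach only later rows make up. A row lasts 1/12 s, in which the tool goes at most 41.7 mm and 7.16 degrees, less where a joint would pass 70% of its speed; a pose out of reach is approached as far as the arm can. A call with a gripper value outside its range is refused whole. OPENING is the gripper command: -1 is fully open, 1 is shut, values between are in proportion, set as the call begins (- or left out, the last holds). The fingers move at their own pace and stop on an object; FORCE is the grip in N (left out, the last holds). Time passes only in rows, so rows that repeat a pose let the fingers close. It gives the time, the measured TCP pose, the force and the opening at its end, in the units of the state.
- ctrl.sense(): the state, without advancing time (a new reading comes with each control period).
- ctrl.capture(name): name is "scene" or "top" or "wrist"; returns the picture (384x512x3 uint8, red, green, blue); there is no depth.
- ctrl.get_calibration(name): a dict with "fx", "fy", "cx", "cy" (pixels), "k1" (the pictures are not rectified: a ray, as slopes to the right and down, at radius r is drawn at 1 + k1 r^2 times it, then the intrinsics apply), "world_to_cam" (4x4, takes a point from world to camera coordinates). Camera axes: x right, y down, z forward; pixel columns grow to the right and rows downward; lengths in mm; the calibration is good to about 2 mm. A picture is of the moment at which its call begins: read the wrist's pose just before it. get_calibration takes no time and is no camera call; for the wrist camera it gives the pose at the moment of the call.
- ctrl.finish_job(): hands the job in, once; it reports no verdict.
Trained networks look in the newest picture that a camera, given by its name, has taken for a name from the list of things; names that differ only in an ending like _2 or _b are one class to them, and where a whole thing is asked for, a point or a joint stands for the part that bears it (a point fixed in the world has none). Each returns a list of dicts, best first, with "score" (0 to 1); they miss things now and then, are a little off and sometimes report something else, mostly with a low value. They report only what shows in the picture. A call takes as long as a camera call. They do not tell look-alikes from the thing itself.
- ctrl.search_frame(thing, camera): "uv" ([column, row] in pixels, amid what is visible of it).
The state is a dict: "time_s": time; "joints": joint angles; "dq": joint speeds; "tau": joint torques, N m; "eef_pos": TCP position; "ee_rot": TCP orientation; "force": force on the tool from outside, world axes, zero at the start; "wrist_torque": the same for the moment, N m; "grip_width": opening from 0.0 (shut) to 1.0 (fully open).
Only numpy, scipy, OpenCV 4.12 (cv2) and the standard library are available. Lean on these libraries where they do the work, as an engineer would, in place of code of your own. Each camera call takes 0.05 s, during which the arm holds its last target.

## Working session

There is one attempt and no reset: what is moved stays moved. The work goes in short steps, Python scripts to look and compute and a shell command to move; the robot and the scene stay as the last step left them, time stands still between calls to the robot, and variables do not carry over. Pictures are saved under pics/ and viewed, and the job is handed in when it is done.

```bash
ls; mkdir -p pics
python3 - <<'E'
from rig import ctrl
import cv2
s=ctrl.sense(); print(s)
for n in ("scene","top","wrist"):
    im=ctrl.capture(n); cv2.imwrite(f"pics/{n}0.png",cv2.resize(im[:,:,::-1],(800,600),interpolation=cv2.INTER_CUBIC))
    print(n,ctrl.get_calibration(n))
E
```

```text
pics
{'time_s': 0.0, 'joints': array([ 8.92603269e-01,  3.13473179e-01,  1.49843590e+00, -1.93410546e-05,
        1.33100627e+00, -2.23407372e-01]), 'dq': array([-0.00063834,  0.00031803,  0.0014876 , -0.00115904,  0.00086253,
       -0.00148568]), 'tau': array([-4.89260201e-04, -4.12271440e+01, -2.59747106e+01, -2.30130063e-04,
        4.17079747e-03,  3.97808583e-05]), 'eef_pos': array([230.46916412, 471.42085723, 230.723665  ]), 'ee_rot': array([-0.68848045,  0.68932809, -0.15960506,  0.15920953]), 'force': array([ 0.58398128,  0.22443608, -0.20019827]), 'wrist_torque': array([ 0.00452757,  0.03040179, -0.0252876 ]), 'grip_width': 0.999945201255183}
scene {'fx': 347.6286315589651, 'fy': 347.6286315589651, 'cx': 254.83712505265422, 'cy': 192.2373960880903, 'k1': 0.01637603108875923, 'world_to_cam': array([[ 4.06244776e-01,  9.13642892e-01, -1.48945646e-02,
        -2.13678704e+02],
       [ 7.46099696e-01, -3.41070327e-01, -5.71844626e-01,
        -3.64005686e+02],
       [-5.27541871e-01,  2.21196062e-01, -8.20226722e-01,
         1.43804023e+03],
       [ 0.00000000e+00,  0.00000
[... 340 characters left out ...]
20e-02,
         5.91191803e+02],
       [ 7.53847669e-02,  4.76422751e-03, -9.97143139e-01,
         1.22028145e+03],
       [ 0.00000000e+00,  0.00000000e+00,  0.00000000e+00,
         1.00000000e+00]])}
wrist {'fx': 301.9307904042827, 'fy': 301.9307904042827, 'cx': 251.90324878702063, 'cy': 190.97467298040732, 'k1': -0.05963606017928154, 'world_to_cam': array([[ 4.39186933e-01,  8.98395366e-01, -7.77404596e-04,
        -5.25176351e+02],
       [ 8.53796318e-01, -4.17114803e-01,  3.11523818e-01,
        -3.97867840e+01],
       [ 2.79547287e-01, -1.37480935e-01, -9.50238026e-01,
         3.80481768e+02],
       [ 0.00000000e+00,  0.00000000e+00,  0.00000000e+00,
         1.00000000e+00]])}
```

View pics/scene0.png

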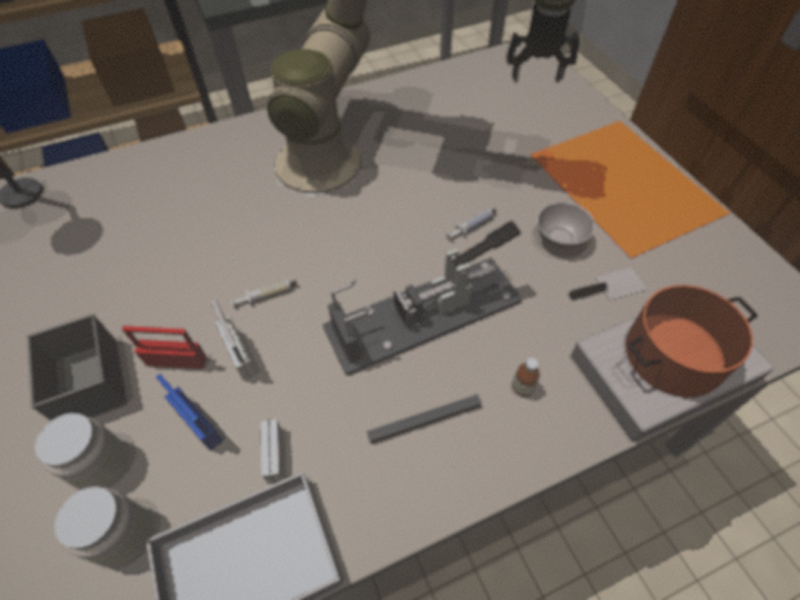

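View pics/top0.png

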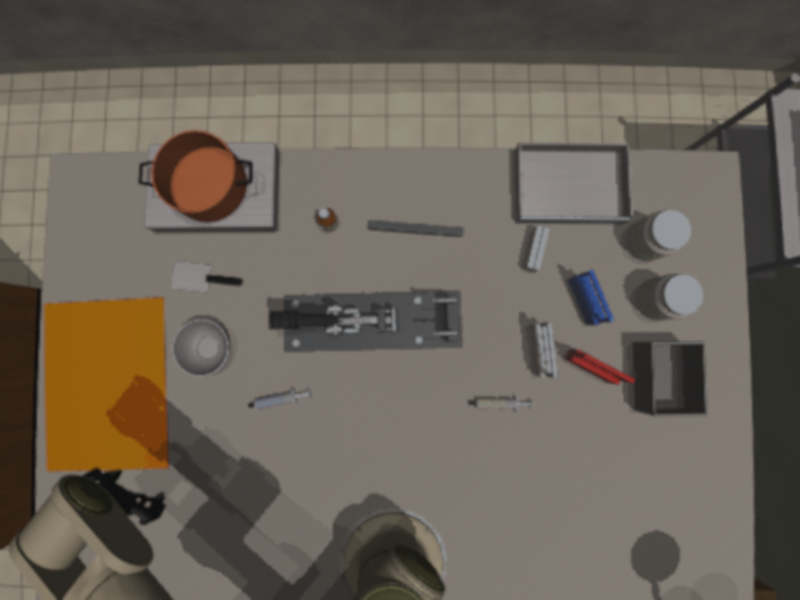

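View pics/wrist0.png

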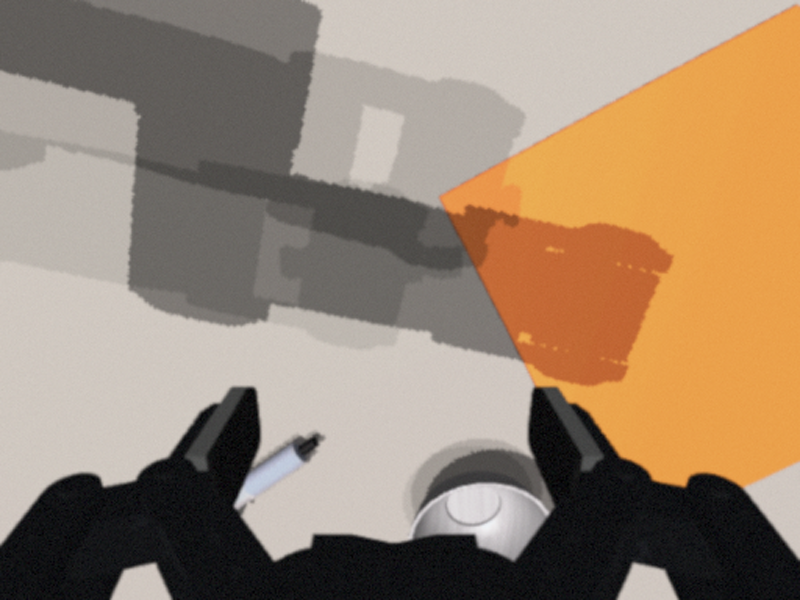

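Run:
```python
from rig import ctrl
for n in ("top","scene"):
    for t in ("mould","mould_bar","clamp","hook_tips","plate","plate_face","trigger_pad","paddle","spare_mould","steel_bar"):
        r=ctrl.search_frame(t,n); print(n,t,[(round(float(d['score']),2),[round(float(v),1) for v in d['uv']]) for d in r[:4]])
print(ctrl.sense()['time_s'])
```

```text
top mould [(0.86, [377.8, 232.6]), (0.83, [378.3, 192.7])]
top mould_bar [(0.95, [380.6, 237.1]), (0.87, [349.0, 225.1]), (0.8, [378.1, 191.9])]
top clamp [(0.77, [234.9, 206.4]), (0.3, [239.6, 208.5])]
top hook_tips [(0.64, [234.2, 205.8]), (0.38, [250.6, 204.1]), (0.24, [123.8, 219.4])]
top plate [(0.6, [251.4, 202.9])]
top plate_face [(0.39, [253.1, 204.7]), (0.26, [344.8, 156.9])]
top trigger_pad [(0.75, [189.7, 205.9]), (0.28, [182.5, 256.1])]
top paddle [(0.69, [190.1, 205.7])]
top spare_mould [(0.86, [345.3, 159.6]), (0.33, [236.9, 203.7]), (0.22, [189.3, 204.3])]
top steel_bar [(0.95, [266.0, 144.3]), (0.4, [253.7, 207.3])]
scene mould [(0.85, [105.5, 223.8]), (0.77, [148.3, 220.9]), (0.75, [121.1, 266.7]), (0.57, [269.9, 195.8])]
scene mould_bar [(0.97, [107.8, 222.6]), (0.91, [122.7, 267.7]), (0.73, [148.2, 225.3]), (0.48, [313.0, 151.6])]
scene clamp [(0.73, [272.9, 198.1])]
scene hook_tips [(0.88, [271.0, 195.8]), (0.37, [265.5, 189.4]), (0.33, [254.1, 193.2])]
scene plate [(0.3, [169.0, 188.3])]
scene plate_face []
scene trigger_pad [(0.91, [313.4, 153.0]), (0.54, [305.4, 142.7]), (0.47, [394.1, 182.2])]
scene paddle [(0.76, [316.6, 156.2])]
scene spare_mould [(0.92, [175.0, 288.7]), (0.74, [390.5, 180.8]), (0.25, [149.6, 221.9])]
scene steel_bar [(0.82, [270.1, 267.6]), (0.28, [254.0, 194.1])]
1.15
```

Three moulds have a handle: red (top ~385,234 px), blue (~378,192) and white (~349,224). The white block without a handle (~345,160) is the spare. The white one with a handle is the one meant, so I'll confirm it in an enlarged crop.

```bash
cat > h.py <<'E'
import numpy as np, cv2
from rig import ctrl
from scipy.spatial.transform import Rotation as R
def K(c): return np.array([[c['fx'],0,c['cx']],[0,c['fy'],c['cy']],[0,0,1.]]), np.array([c['k1'],0,0,0.])
def proj(P,c):
    P=np.atleast_2d(np.array(P,float)); T=c['world_to_cam']; k,d=K(c)
    return cv2.projectPoints(P,cv2.Rodrigues(T[:3,:3])[0],T[:3,3],k,d)[0].reshape(-1,2)
def plane(uv,z,c):
    k,d=K(c); T=c['world_to_cam']
    r=cv2.undistortPoints(np.array([[uv]],float),k,d).reshape(2)
    v=T[:3,:3].T@np.array([r[0],r[1],1]); o=-T[:3,:3].T@T[:3,3]
    return o+v*(z-o[2])/v[2]
def crop(im,u0,v0,w,h,s,name):
    cv2.imwrite(name,cv2.resize(im[v0:v0+h,u0:u0+w,::-1],None,fx=s,fy=s,interpolation=cv2.INTER_CUBIC))
def rot():
    q=ctrl.sense()['ee_rot']; return R.from_quat(np.r_[q[1:],q[0]])
E
python3 - <<'E'
from h import *
t=ctrl.capture("top"); s=ctrl.capture("scene")
np.save("t0.npy",t);np.save("s0.npy",s)
a=cv2.resize(t[185:265,320:400],(400,400),interpolation=cv2.INTER_CUBIC)
b=cv2.resize(s[180:260,110:190],(400,400),interpolation=cv2.INTER_CUBIC)
cv2.imwrite("pics/mould1.png",np.hstack([a,b])[:,:,::-1])
crop(t,165,175,140,60,5.7,"pics/clampt.png")
crop(s,195,150,145,95,5.5,"pics/clamps.png")
E
```

```text
(no output)
```

View pics/mould1.png

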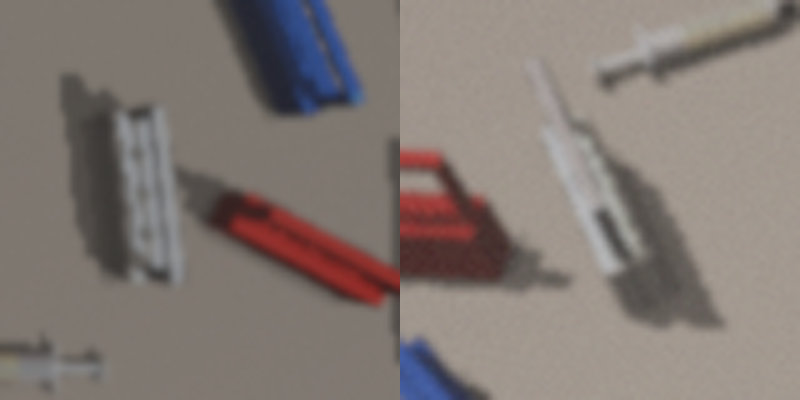

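View pics/clampt.png

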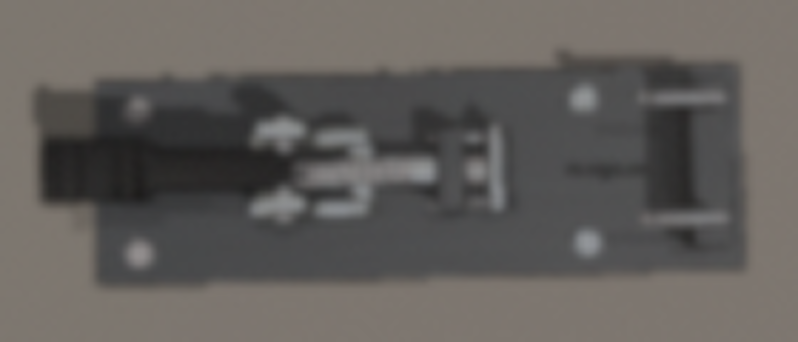

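View pics/clamps.png

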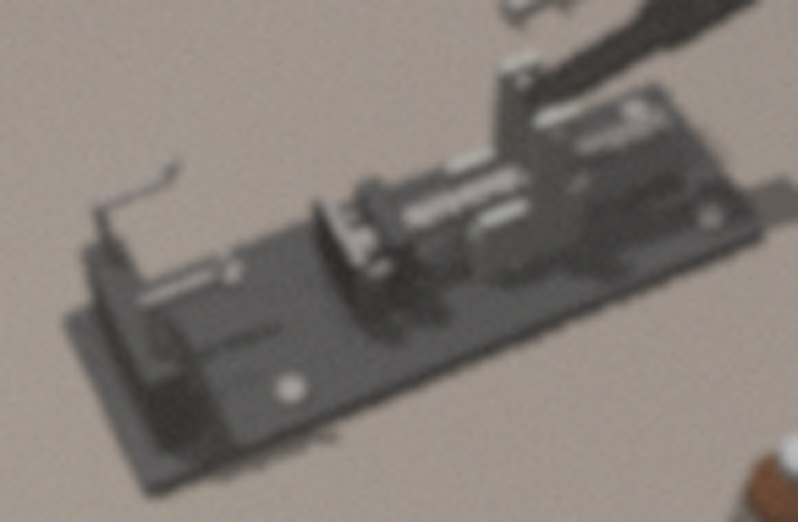

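The crop confirms the white mould: steel handle bar over a white slab, top px ~(349,224). I'll measure it and the clamp.

Run:
```python
from h import *
T=ctrl.get_calibration("top");S=ctrl.get_calibration("scene")
def f(p,s,o): return ((p[0]+.5)/s-.5+o[0],(p[1]+.5)/s-.5+o[1])
print("foot top")
C=[]
for p in [(97,78),(740,63),(745,270),(98,286)]:
    w=plane(f(p,5.7,(165,175)),15,T); C.append(w); print(w.round(1))
C=np.array(C); print("center",C.mean(0),[np.linalg.norm(C[i]-C[(i+1)%4]).round(1) for i in range(4)])
d=(C[0]+C[3]-C[1]-C[2])[:2]; print("y axis angle",np.degrees(np.arctan2(d[1],d[0])))
print("foot scene")
for p in [(68,320),(150,492),(765,232),(660,85)]: print(plane(f(p,5.5,(195,150)),15,S).round(1))
print("tips top", [plane(f(p,5.7,(165,175)),161,T).round(1) for p in [(642,97),(644,215)]])
print("tips scene", [plane(f(p,5.5,(195,150)),161,S).round(1) for p in [(178,163),(233,262)]])
for p,z in [((145,190),120),((168,193),120),((150,195),60)]:
    print("mould",z,plane(f(p,5,(320,185)),z,T).round(1))
for z,ps in [(125,[(158,108),(178,280)]),(60,[(118,115),(130,278)])]:
    print(z,[plane(f(p,5,(320,185)),z,T).round(1) for p in ps])
print("scene bar ends z125",[plane(f(p,5,(110,180)),125,S).round(1) for p in [(133,62),(240,255)]])
print(rot().as_matrix().round(3))
```

```text
foot top
[609.6 250.6  15. ]
[ 619.  -155.7   15. ]
[ 488.9 -157.8   15. ]
[478.5 248.   15. ]
center [549.02526727  46.29348125  15.        ] [np.float64(406.4), np.float64(130.2), np.float64(405.9), np.float64(131.1)]
y axis angle 91.39737663169957
foot scene
[ 495.5 -156.5   15. ]
[ 621.5 -152.7   15. ]
[611.4 249.6  15. ]
[484.8 248.9  15. ]
tips top [array([585.8, -84.6, 161. ]), array([520.3, -85.4, 161. ])]
tips scene [array([521.9, -84.4, 161. ]), array([592.6, -81.9, 161. ])]
mould 120 [ 487.2 -321.   120. ]
mould 120 [ 485.2 -336.2  120. ]
mould 60 [ 483.2 -340.5   60. ]
125 [array([ 540.8, -329.2,  125. ]), array([ 428.7, -340.4,  125. ])]
60 [array([ 538.4, -319.1,   60. ]), array([ 426.3, -325.7,   60. ])]
scene bar ends z125 [array([ 427.3, -339.9,  125. ]), array([ 581. , -315.7,  125. ])]
[[ 0.898  0.     0.439]
 [-0.439  0.     0.898]
 [-0.    -1.     0.   ]]
```

Clamp is at (550.5, 46.5) with yaw ≈ +1.43°. Foot size reads 406x130 against 410x130, and the hook tips land where predicted. The mould bar is near (485,-335), along x with about +5.5° of yaw. Now moving over it for a wrist look.

```bash
python3 -m inch '[2.5,-0.1,-2.8,0,0,0, 5,-0.2,-5.7,0,0,0, 7.5,-0.3,-8.5,0,0,0, 10,-0.4,-11.4,0,0,0, 12.5,-0.5,-14.2,0,0,0, 15,-0.6,-17.1,0,0,0, 17.5,-0.7,-20,0,0,0, 20,-0.8,-22.8,0,0,0]'
python3 -m inch '[2.5,-0.1,-2.8,0,0,0, 5,-0.2,-5.7,0,0,0, 7.5,-0.3,-8.5,0,0,0, 10,-0.4,-11.4,0,0,0, 12.5,-0.5,-14.2,0,0,0, 15,-0.6,-17.1,0,0,0, 17.5,-0.7,-20,0,0,0, 20,-0.8,-22.8,0,0,0]'
python3 -m inch '[2.5,0,-2.8,0,-0.07,0, 5,0,-5.7,0,-0.14,0, 7.5,0,-8.5,0,-0.21,0, 10,0,-11.4,0,-0.28,0, 12.5,0,-14.2,0,-0.35,0, 15,0,-17.1,0,-0.42,0, 15,0,-17.1,0,-0.49,0, 15,0,-17.1,0,-0.55,0]'
```

```text
time_s: 1.92
eef_pos: [310.0, 177.3, 239.5]
ee_rot: [0.689, -0.689, 0.159, -0.159]
force: [1.0, -0.2, -0.3]
grip_width: 1.0
time_s: 2.58
eef_pos: [389.7, -115.9, 247.5]
ee_rot: [-0.689, 0.689, -0.159, 0.16]
force: [0.4, 1.4, 0.2]
grip_width: 1.0
time_s: 3.25
eef_pos: [449.2, -335.0, 246.2]
ee_rot: [0.707, -0.706, -0.034, 0.034]
force: [-0.4, 0.3, 0.3]
grip_width: 1.0
```

Run:
```python
from h import *
print(ctrl.sense()['eef_pos'],ctrl.sense()['joints'].round(2)); print(rot().as_matrix().round(3))
im=ctrl.capture("wrist"); np.save("w1.npy",im); crop(im,0,0,512,384,1.5625,"pics/w1.png")
```

```text
[ 449.17257546 -334.95580532  246.22393807] [-0.85  0.38  1.36 -0.    1.4  -2.52]
[[ 0.995 -0.001 -0.096]
 [ 0.096  0.001  0.995]
 [-0.001 -1.     0.001]]
```

View pics/w1.png

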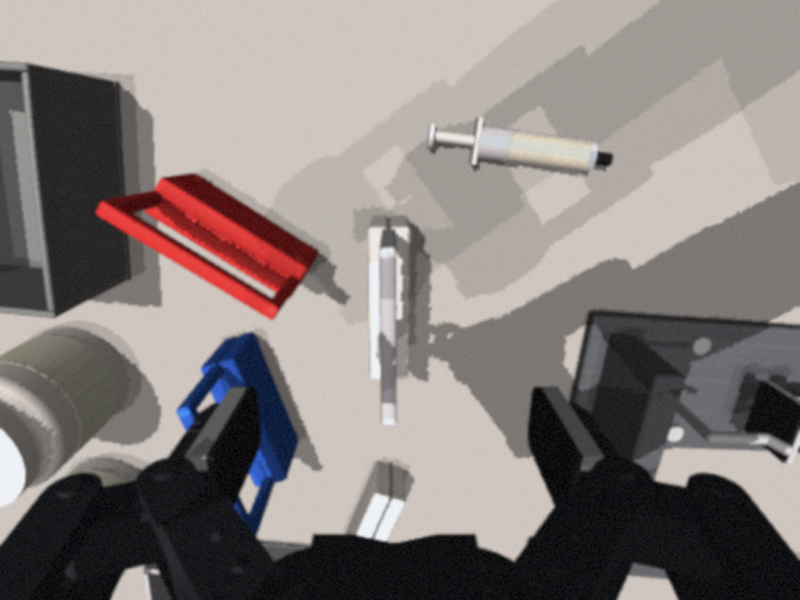

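Wrist view: the mould bar is steel and runs vertically from (388,248) to (389,422) in the 800 px picture, with the white slab under it.

Run:
```python
from h import *
c=ctrl.get_calibration("wrist")
a=plane((388/1.5625,248/1.5625),125,c);b=plane((389/1.5625,422/1.5625),125,c)
print(a,b,np.linalg.norm(a-b),(a+b)/2,np.degrees(np.arctan2((b-a)[1],(b-a)[0])))
d=np.r_[((a+b)/2)[:2],115]-ctrl.sense()['eef_pos']; print("tool shift cm to grasp",rot().inv().apply(d)/10)
```

```text
[ 425.54293732 -338.68453412  125.        ] [ 539.41110638 -326.97143362  125.        ] 114.4690204809685 [ 482.47702185 -332.82798387  125.        ] 5.873099285921007
tool shift cm to grasp [ 3.33499387 13.15692871 -0.22300085]
```

```bash
python3 -m inch '[1.5,0,-0.1,0,0,0, 3.3,1,-0.2,0,0,0, 3.3,3.5,-0.2,0,0,0, 3.3,6,-0.2,0,0,0, 3.3,8,-0.2,0,0,0, 3.3,9,-0.2,0,0,0, 3.3,9,-0.2,0,0,0, 3.3,9,-0.2,0,0,0]' 0 40
python3 - <<'E'
from h import *
im=ctrl.capture("wrist");crop(im,0,0,512,384,1.5625,"pics/w2.png"); print(ctrl.sense()['eef_pos'])
E
```

```text
time_s: 3.97
eef_pos: [482.6, -332.2, 158.1]
ee_rot: [-0.706, 0.706, 0.034, -0.033]
force: [0.1, -0.8, 1.8]
grip_width: 0.498
[ 482.75598779 -332.49083167  158.7238694 ]
```

View pics/w2.png

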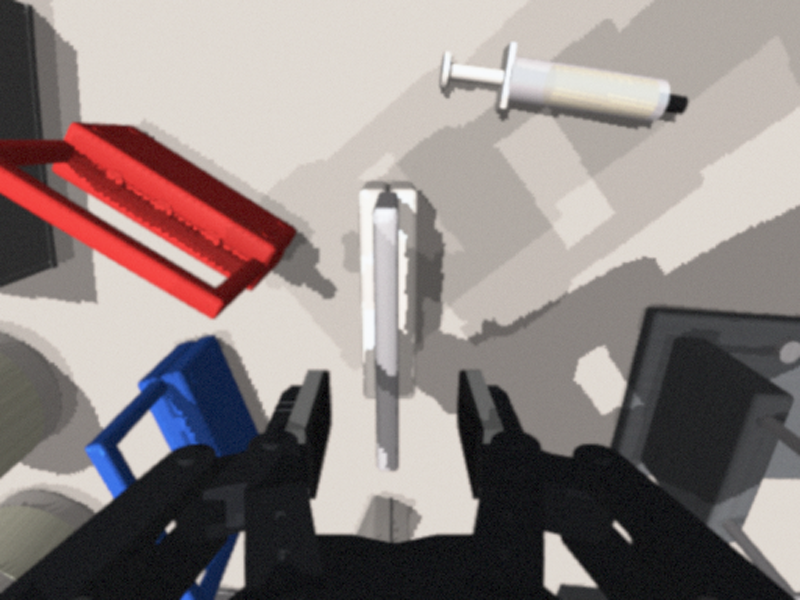

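Wrist view: the bar (386, rows 205–468) is central between the fingers (328 and 460), and the path down is clear. I'll descend and grip.

```bash
python3 -m inch '[0,2,0,0,0,0, 0,4,-0.1,0,0,0, 0,5,-0.1,0,0,0, 0,5.6,-0.1,0,0,0, 0,5.6,-0.1,0,0,0]'
python3 -m inch '[0,0,0,0,0,0, 0,0,0,0,0,0, 0,0,0,0,0,0, 0,0,0,0,0,0, 0,0,0,0,0,0, 0,0,0,0,0,0]' 1 40
python3 - <<'E'
from h import *
print(ctrl.sense()['eef_pos'],ctrl.sense()['force']); im=ctrl.capture("wrist");crop(im,0,0,512,384,1.5625,"pics/w3.png")
c=ctrl.get_calibration("wrist"); print(ctrl.sense()['eef_pos'])
E
```

```text
time_s: 4.43
eef_pos: [482.4, -333.1, 101.2]
ee_rot: [0.706, -0.706, -0.033, 0.034]
force: [0.4, 0.1, -0.4]
grip_width: 0.501
time_s: 4.93
eef_pos: [482.9, -333.8, 102.5]
ee_rot: [-0.706, 0.707, 0.034, -0.033]
force: [-0.5, -1.0, 6.0]
grip_width: 0.11
[ 482.87234635 -333.75626148  102.47801423] [-0.47948781 -1.04897653  6.00225738]
[ 482.8884318  -333.75121794  102.47307333]
```

View pics/w3.png

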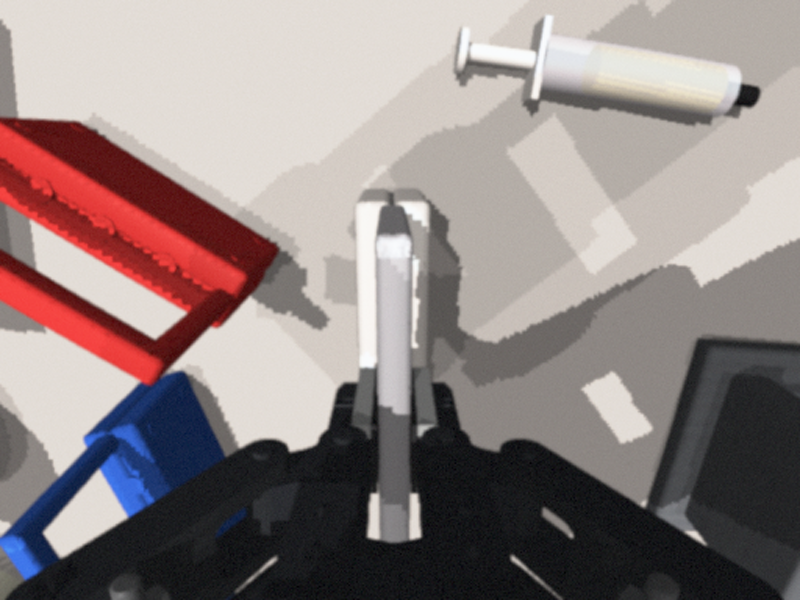

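Gripped: the width reads ~9.4 mm against a 10 mm bar. I'll check the offset of the bar's middle along the tool and lift 20 cm.

```bash
python3 - <<'E'
from h import *
c=ctrl.get_calibration("wrist")
a=plane((393/1.5625,243/1.5625),125,c);b=plane((394/1.5625,541/1.5625),125,c)
e=ctrl.sense()['eef_pos']
print(a,b,np.linalg.norm(a-b),rot().inv().apply((a+b)/2-e),np.degrees(np.arctan2((b-a)[1],(b-a)[0])))
E
python3 -m inch '[0,-2,0,0,0,0, 0,-5,0,0,0,0, 0,-8,0,0,0,0, 0,-11,0,0,0,0, 0,-14,0,0,0,0, 0,-17,0,0,0,0, 0,-20,0,0,0,0, 0,-20,0,0,0,0]'
python3 - <<'E'
from h import *
th=np.radians(1.43); o=np.array([550.5,46.5,0]); Rz=R.from_euler('z',th)
e=ctrl.sense()['eef_pos']; print(e,ctrl.sense()['force'])
for cy in (-90,-145):
    g=o+Rz.apply([0,cy,0]); print(cy,g,"tool shift cm",rot().inv().apply(np.r_[g[:2],e[2]]-e)/10)
im=ctrl.capture("wrist");crop(im,0,0,512,384,1.5625,"pics/w4.png")
E
```

```text
[ 426.98713583 -338.3600937   125.        ] [ 525.61726911 -328.64276719  125.        ] 99.10766683499482 [ -6.50012519 -22.53818704   0.82567141] 5.6267871397892195
time_s: 5.65
eef_pos: [483.3, -333.8, 307.2]
ee_rot: [-0.704, 0.709, 0.036, -0.032]
force: [0.9, -1.3, -2.4]
grip_width: 0.104
[ 483.29837061 -333.79016122  307.19721668] [ 0.94849597 -1.32799693 -2.40622553]
-90 [552.74600555 -43.47197041   0.        ] tool shift cm [ 9.67770328 -0.14462005 28.23822593]
-145 [554.1185645  -98.45484121   0.        ] tool shift cm [ 9.29074696 -0.1078633  22.75197823]
```

View pics/w4.png

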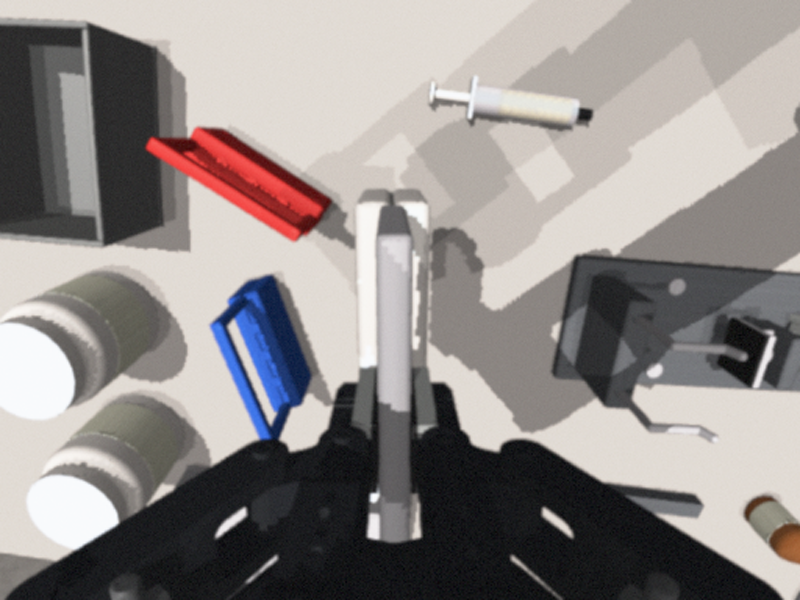

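```bash
python3 -m inch '[1.2,0,3.5,0,0.01,0, 2.4,0,7,0,0.02,0, 3.6,0,10.6,0,0.03,0, 4.8,0,14.1,0,0.04,0, 6,0,17.7,0,0.05,0, 7.2,0,21.2,0,0.06,0, 8.4,0,24.7,0,0.07,0, 9.5,0,28.2,0,0.072,0]'
python3 -m inch '[0,0,0,0,0,0, 0,0,0,0,0,0]'
cat > st.py <<'E'
from h import *
th=np.radians(1.43); o=np.array([550.5,46.5,0]); Rz=R.from_euler('z',th)
s=ctrl.sense(); e=s['eef_pos']
M=Rz.inv()*rot()
print("TCP in clamp",Rz.inv().apply(e-o).round(1),"tool z yaw deg",np.degrees(np.arctan2(M.as_matrix()[1,2],M.as_matrix()[0,2])).round(2),"force",s['force'].round(1),"grip",round(s['grip_width'],3),"t",s['time_s'])
E
python3 - <<'E'
from st import *
for p in [(497,130),(497,205)]:
    w=plane(((p[0]+.5)/5.7-.5+165,(p[1]+.5)/5.7-.5+175),89,ctrl.get_calibration("top")); print("plate",Rz.inv().apply(w-o))
t=ctrl.capture("top");s=ctrl.capture("scene");w=ctrl.capture("wrist")
cv2.imwrite("pics/a5.png",np.hstack([cv2.resize(t[150:250,165:325],(400,250)),cv2.resize(s[100:250,190:350],(400,375))[:250]])[:,:,::-1])
crop(s,180,80,170,125,4.7,"pics/s5.png"); crop(w,0,0,512,384,1.5,"pics/w5.png")
E
```

```text
time_s: 6.37
eef_pos: [549.8, -41.3, 299.4]
ee_rot: [0.707, -0.707, -0.007, 0.009]
force: [0.5, -0.4, -2.8]
grip_width: 0.101
time_s: 6.53
eef_pos: [549.8, -41.5, 299.5]
ee_rot: [0.707, -0.707, -0.008, 0.01]
force: [-0.1, -0.4, -3.3]
grip_width: 0.108
TCP in clamp [ -2.9 -87.9 299.5] tool z yaw deg 90.08 force [-0.1 -0.4 -3.3] grip 0.108 t 6.5333
plate [ 20.27330023 -50.26313695  89.        ]
plate [-24.03686689 -49.19027858  89.        ]
```

View pics/s5.png

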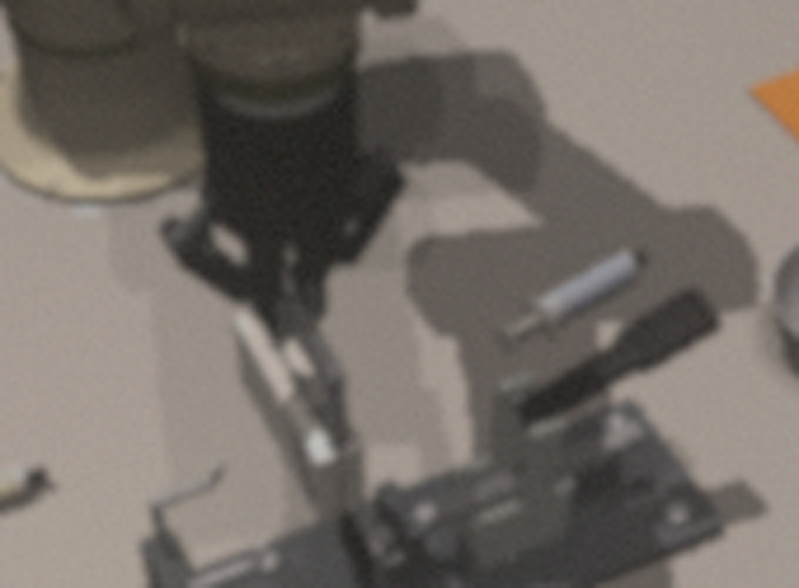

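View pics/w5.png

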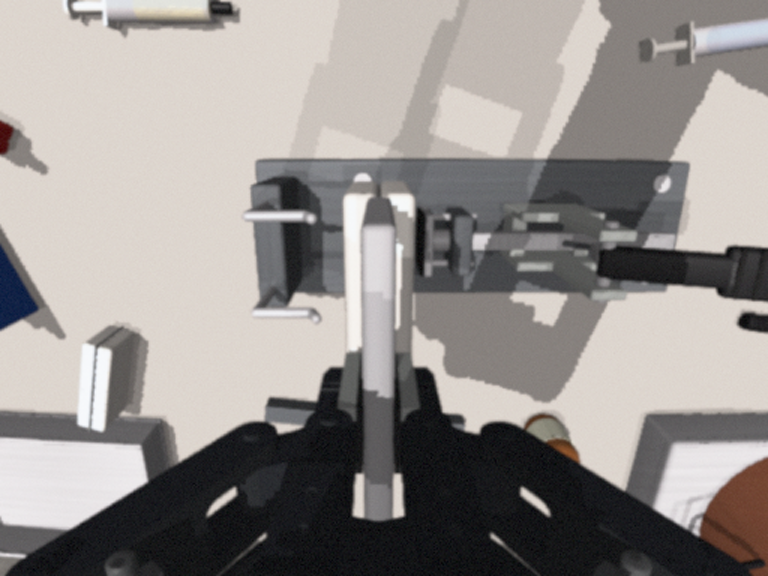

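Wrist view: the slab sits between hook tips (~312,218 / 316,317) and plate (~425,240), and the hooks straddle its middle. The plate face reads ≈ -52 in clamp y, within the allowed range. Lowering to bar ≈ +28 mm.

```bash
python3 -m inch '[0.2,2,-0.1,0,0,0, 0.2,5,-0.2,0,0,0, 0.2,8,-0.2,0,0,0, 0.2,10,-0.2,0,0,0, 0.2,12,-0.2,0,0,0, 0.2,13,-0.2,0,0,0, 0.2,13.4,-0.2,0,0,0, 0.2,13.4,-0.2,0,0,0]'
python3 - <<'E'
from st import *
s=ctrl.capture("scene");w=ctrl.capture("wrist")
crop(s,180,80,170,125,4.7,"pics/s6.png"); crop(w,0,0,512,384,1.5,"pics/w6.png")
E
```

```text
time_s: 7.35
eef_pos: [552.1, -45.9, 166.9]
ee_rot: [0.707, -0.707, -0.008, 0.008]
force: [0.2, 0.3, -2.1]
grip_width: 0.107
TCP in clamp [ -0.7 -92.4 166.9] tool z yaw deg 89.84 force [ 0.2  0.3 -2.1] grip 0.107 t 7.35
```

View pics/s6.png

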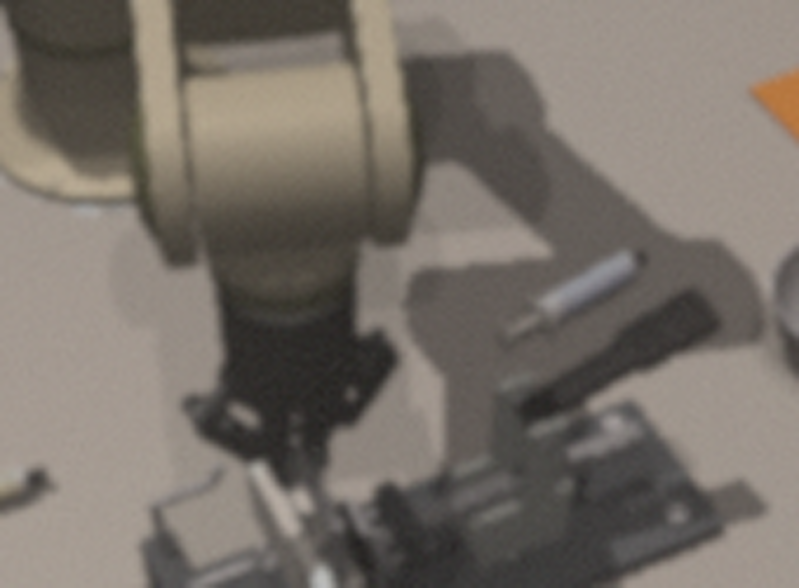

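View pics/w6.png

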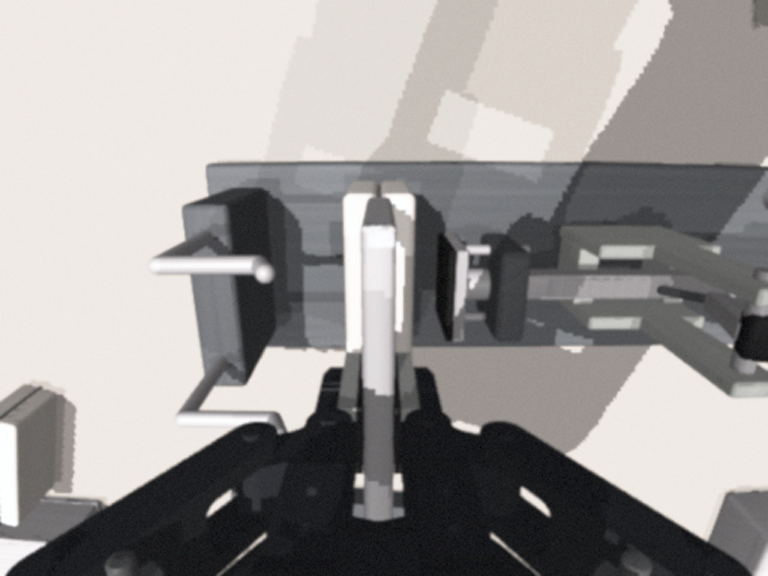

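Wrist view: both hook tips (265,268 and 280,420) are clear of the slab, and the plate (450,290) is clear too. Moving toward the jaw.

```bash
python3 -m inch '[0,0,-0.8,0,0,0, 0,0,-1.6,0,0,0, 0,0,-2.4,0,0,0, 0,0,-3.2,0,0,0, 0,0,-4,0,0,0, 0,0,-4.8,0,0,0, 0,0,-5.2,0,0,0, 0,0,-5.2,0,0,0]'
python3 - <<'E'
from st import *
s=ctrl.capture("scene");w=ctrl.capture("wrist")
crop(w,0,0,512,384,1.5,"pics/w7.png")
E
```

```text
time_s: 8.12
eef_pos: [553.4, -98.3, 167.2]
ee_rot: [-0.707, 0.707, 0.008, -0.008]
force: [-0.6, 0.1, -3.6]
grip_width: 0.104
TCP in clamp [  -0.7 -144.8  167.2] tool z yaw deg 89.84 force [-0.6  0.1 -3.6] grip 0.104 t 8.1167
```

View pics/w7.png

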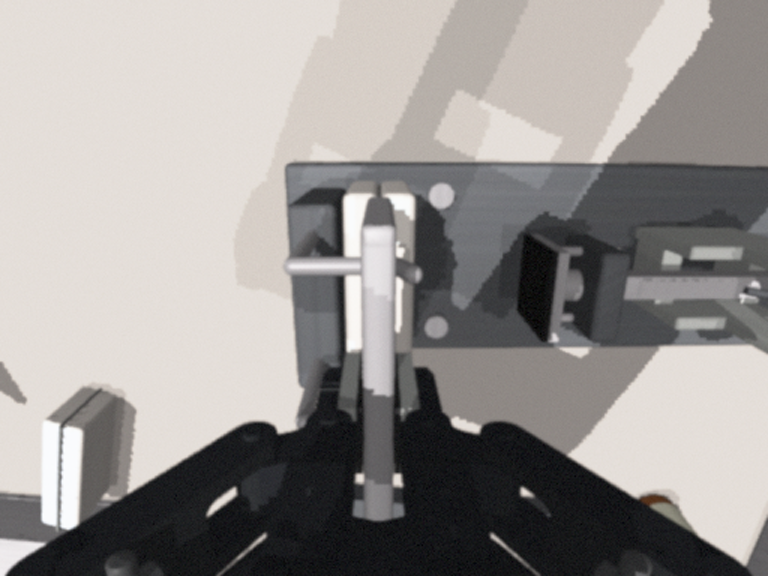

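The hook passes under the bar, with its tip at (415,272). Lowering.

```bash
python3 -m inch '[0,0.8,0,0,0,0, 0,1.6,0,0,0,0, 0,2.2,0,0,0,0, 0,2.6,0,0,0,0, 0,2.6,0,0,0,0]'; python3 st.py
python3 -m inch '[0,0.2,0,0,0,0, 0,0.4,0,0,0,0, 0,0.4,0,0,0,0]'; python3 st.py
```

```text
time_s: 8.63
eef_pos: [553.0, -96.9, 139.9]
ee_rot: [0.707, -0.707, -0.008, 0.009]
force: [-0.5, 0.4, -2.6]
grip_width: 0.109
TCP in clamp [  -1.1 -143.5  139.9] tool z yaw deg 89.91 force [-0.5  0.4 -2.6] grip 0.109 t 8.6333
time_s: 8.88
eef_pos: [553.7, -97.4, 137.5]
ee_rot: [-0.707, 0.707, 0.008, -0.008]
force: [0.6, -1.1, -2.7]
grip_width: 0.107
TCP in clamp [  -0.4 -144.   137.5] tool z yaw deg 89.9 force [ 0.6 -1.1 -2.7] grip 0.107 t 8.8833
```

```bash
python3 -m inch '[0,0.15,0,0,0,0, 0,0.15,0,0,0,0, 0,0.15,0,0,0,0]'; python3 st.py
```

```text
time_s: 9.13
eef_pos: [553.8, -97.5, 137.2]
ee_rot: [-0.707, 0.707, 0.009, -0.008]
force: [-2.8, 0.5, 7.3]
grip_width: 0.105
TCP in clamp [  -0.3 -144.   137.2] tool z yaw deg 89.91 force [-2.8  0.5  7.3] grip 0.105 t 9.1333
```

On the hooks: the force turned to +7 N upward. Release partway and look.

```bash
python3 -m inch '[0,0,0,0,0,0, 0,0,0,0,0,0, 0,0,0,0,0,0, 0,0,0,0,0,0, 0,0,0,0,0,0]' 0.3; python3 st.py
python3 -m inch '[0,-1.5,0,0,0,0, 0,-4,0,0,0,0, 0,-7,0,0,0,0, 0,-10,0,0,0,0, 0,-13,0,0,0,0, 0,-15,0,0,0,0, 0,-15,0,0,0,0, 0,-15,0,0,0,0]'
python3 - <<'E'
from st import *
s=ctrl.capture("scene");w=ctrl.capture("wrist");t=ctrl.capture("top")
crop(w,0,0,512,384,1.5,"pics/w8.png"); crop(s,180,130,140,100,5.7,"pics/s8.png")
E
```

```text
time_s: 9.55
eef_pos: [553.5, -97.3, 135.7]
ee_rot: [0.707, -0.707, -0.008, 0.008]
force: [-0.4, -0.2, 0.5]
grip_width: 0.349
TCP in clamp [  -0.6 -143.8  135.7] tool z yaw deg 89.9 force [-0.4 -0.2  0.5] grip 0.349 t 9.55
time_s: 10.22
eef_pos: [553.6, -97.3, 286.3]
ee_rot: [-0.707, 0.707, 0.009, -0.008]
force: [1.3, -0.3, -0.6]
grip_width: 0.35
TCP in clamp [  -0.5 -143.8  286.3] tool z yaw deg 89.9 force [ 1.3 -0.3 -0.6] grip 0.35 t 10.2167
```

View pics/w8.png

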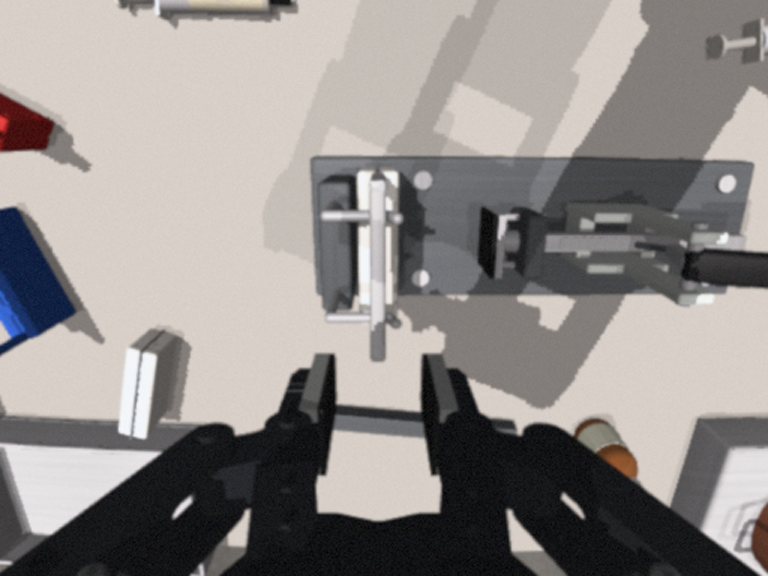

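View pics/s8.png

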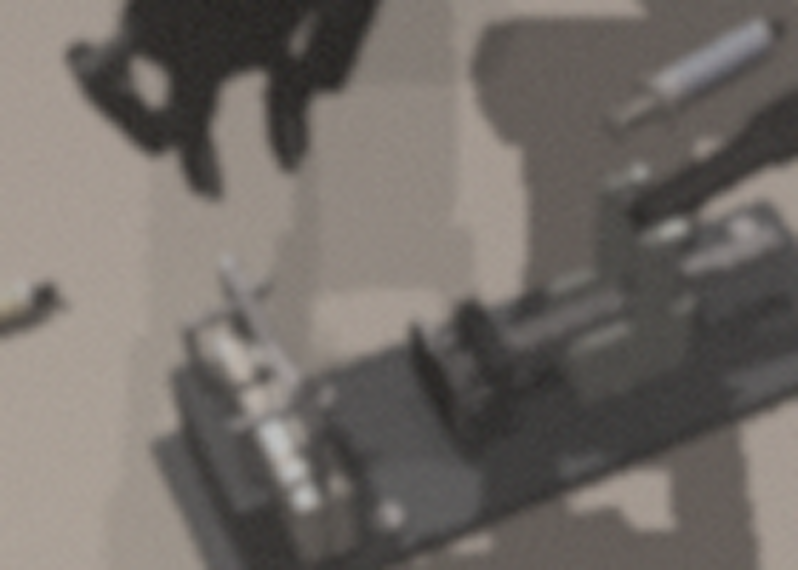

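Mould hangs on both hooks: wrist view shows the bar (378, rows 175–358) across hooks at rows 215 and 318. I'll shut the fingers and go above the pad (clamp y ≈ 171).

```bash
python3 -m inch '[0,0,3.8,0,0,0, 0,0,7.7,0,0,0, 0,0,11.6,0,0,0, 0,0,15.5,0,0,0, 0,0,19.4,0,0,0, 0,0,23.3,0,0,0, 0,0,27.2,0,0,0, 0,0,31.4,0,0,0]' 1 40
python3 -m inch '[0,2,0,0,0,0, 0,5,0,0,0,0, 0,8,0,0,0,0, 0,9,0,0,0,0, 0,9,0,0,0,0, 0,9,0,0,0,0]'
python3 - <<'E'
from st import *
s=ctrl.capture("scene");w=ctrl.capture("wrist");t=ctrl.capture("top")
crop(w,0,0,512,384,1.5,"pics/w9.png"); crop(s,180,100,200,140,4,"pics/s9.png"); crop(t,165,160,150,90,5,"pics/t9.png")
for n in ("top","scene","wrist"):
  for q in ("plate","trigger_pad"):
    print(n,q,[(round(float(d['score']),2),np.round(d['uv'],1)) for d in ctrl.search_frame(q,n)[:2]])
E
```

```text
time_s: 11.03
eef_pos: [545.5, 218.0, 284.7]
ee_rot: [-0.707, 0.707, 0.007, -0.009]
force: [0.3, -0.1, 0.5]
grip_width: -0.001
time_s: 11.53
eef_pos: [546.5, 216.2, 196.4]
ee_rot: [0.707, -0.707, -0.008, 0.008]
force: [-0.4, 0.6, 0.6]
grip_width: 0.001
TCP in clamp [  0.2 169.8 196.4] tool z yaw deg 89.88 force [-0.4  0.6  0.6] grip 0.001 t 11.5333
top plate []
top trigger_pad [(0.45, array([205.9, 206.2]))]
scene plate [(0.19, array([274.2, 265.1]))]
scene trigger_pad [(0.65, array([314.1, 154.8])), (0.36, array([362.4, 145.1]))]
wrist plate [(0.25, array([ 54. , 314.6]))]
wrist trigger_pad [(0.9, array([218.2, 215.4]))]
```

View pics/w9.png

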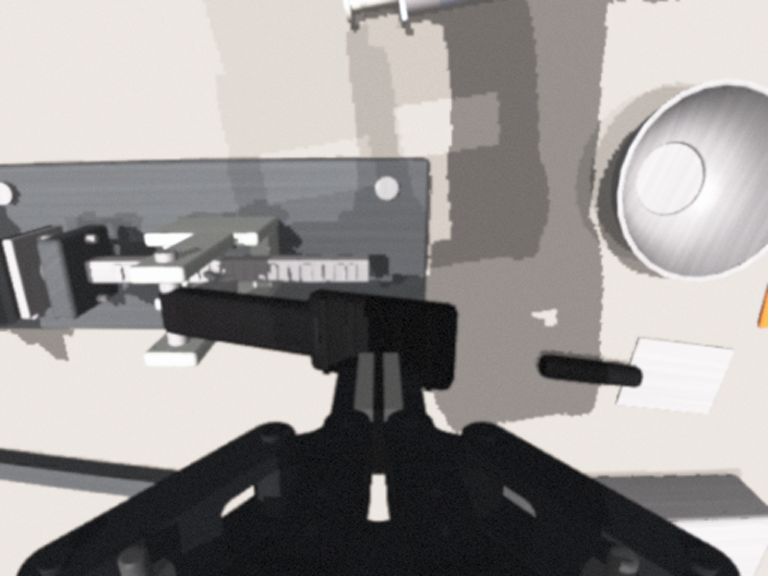

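View pics/s9.png

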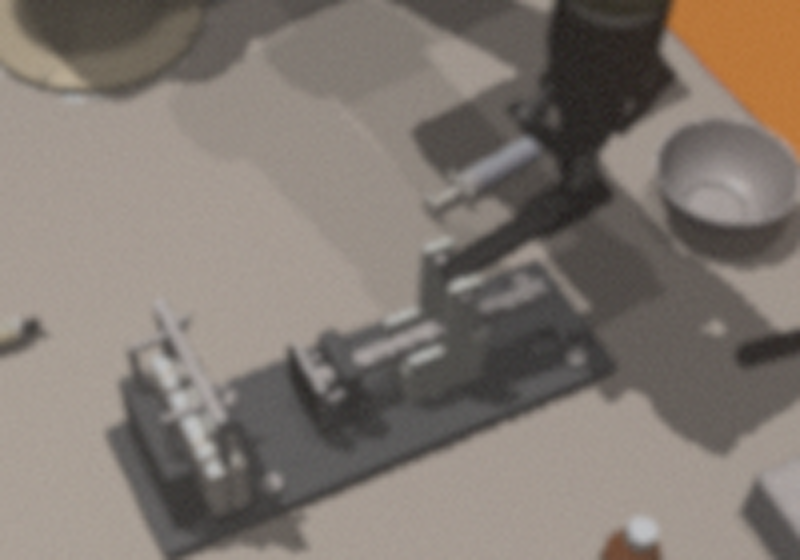

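View pics/t9.png

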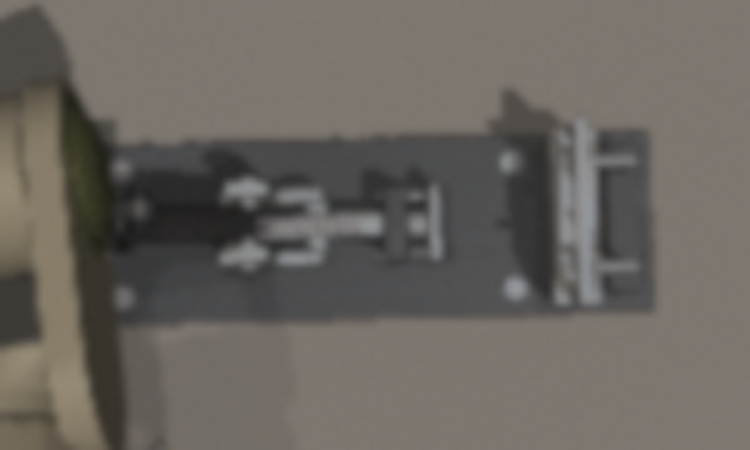

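Top view shows the plate (~437,222 in crop), jaw head and mould clearly, and the fingers are over the pad. First stroke.

```bash
python3 -m inch '[0,1.6,0,0,0,0, 0,2.6,0,0,0,0, 0,3.6,0.1,0,0,0, 0,4.6,0.2,0,0,0, 0,5.6,0.2,0,0,0, 0,6.6,0.2,0,0,0, 0,7.6,0.2,0,0,0, 0,8.4,0.1,0,0,0]'; python3 st.py
python3 - <<'E'
from st import *
w=ctrl.capture("wrist");t=ctrl.capture("top")
crop(w,0,0,512,384,1.5,"pics/w10.png"); crop(t,165,160,150,90,5,"pics/t10.png")
E
```

```text
time_s: 12.65
eef_pos: [546.3, 216.7, 111.0]
ee_rot: [-0.707, 0.708, 0.008, -0.008]
force: [-4.3, -2.3, 45.0]
grip_width: -0.004
TCP in clamp [1.000e-01 1.703e+02 1.110e+02] tool z yaw deg 89.91 force [-4.3 -2.3 45. ] grip -0.004 t 12.65
TCP in clamp [1.000e-01 1.703e+02 1.110e+02] tool z yaw deg 89.91 force [-4.3 -2.3 45. ] grip -0.004 t 12.65
```

View pics/t10.png

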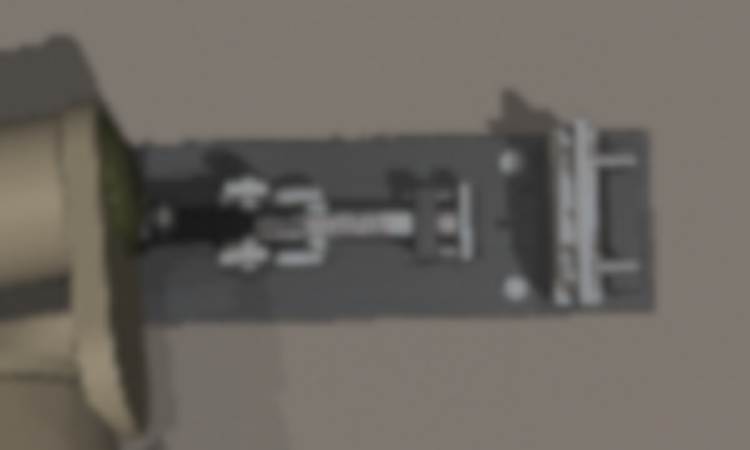

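View pics/w10.png

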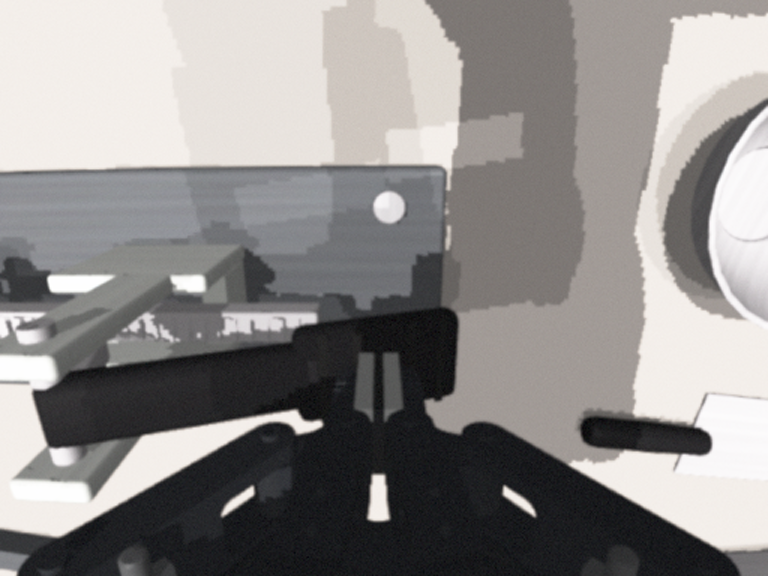

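The jaw moved ~19 mm, and I reached the lower stop (45 N) at z=111. I'll stop at ~114 from now on. Strokes 2 and 3 follow.

```bash
python3 -m inch '[0,-2,0,0,0,0, 0,-4,0,0,0,0, 0,-6,0,0,0,0, 0,-7.2,0,0,0,0, 0,-7.2,0,0,0,0, 0,-7.2,0,0,0,0]'; 
python3 -m inch '[0,1,0,0,0,0, 0,2,0,0,0,0, 0,3,0,0,0,0, 0,4,0,0,0,0, 0,5,0,0,0,0, 0,6,0,0,0,0, 0,6.7,0,0,0,0, 0,6.9,0,0,0,0]'; python3 st.py
python3 - <<'E'
from st import *
t=ctrl.capture("top")
crop(t,165,160,150,90,5,"pics/t11.png")
E
```

```text
time_s: 13.25
eef_pos: [546.0, 217.0, 182.9]
ee_rot: [-0.707, 0.707, 0.008, -0.008]
force: [-0.5, -0.6, -0.3]
grip_width: 0.002
time_s: 13.92
eef_pos: [545.8, 216.7, 113.2]
ee_rot: [-0.707, 0.708, 0.008, -0.009]
force: [-0.7, -1.7, 4.6]
grip_width: 0.002
TCP in clamp [ -0.5 170.2 113.2] tool z yaw deg 89.9 force [-0.7 -1.7  4.6] grip 0.002 t 13.9167
TCP in clamp [ -0.5 170.2 113.2] tool z yaw deg 89.9 force [-0.7 -1.7  4.6] grip 0.002 t 13.9167
```

View pics/t11.png

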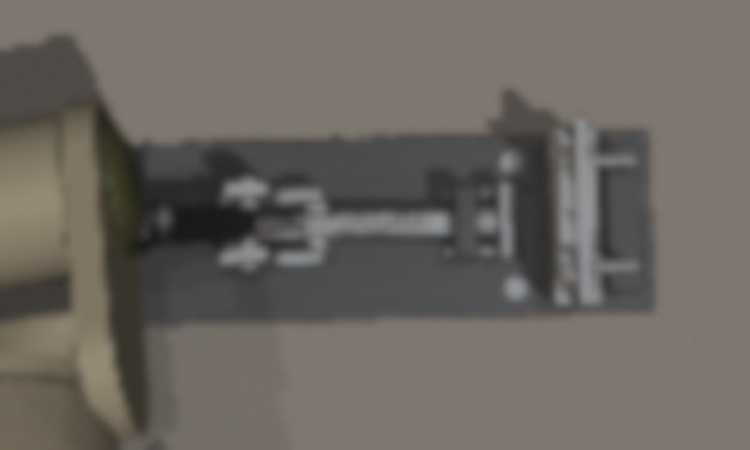

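Stroke 2: the plate is at 507 px (+27 mm) and the gap to the mould is ~29 mm. Stroke 3.

```bash
python3 -m inch '[0,-2,0,0,0,0, 0,-4,0,0,0,0, 0,-6,0,0,0,0, 0,-7,0,0,0,0, 0,-7,0,0,0,0, 0,-7,0,0,0,0]'; 
python3 -m inch '[0,1,0,0,0,0, 0,2,0,0,0,0, 0,3,0,0,0,0, 0,4,0,0,0,0, 0,4.8,0,0,0,0, 0,5.2,0,0,0,0, 0,5.2,0,0,0,0]'; python3 st.py
python3 -m inch '[0,0.4,0,0,0,0, 0,0.8,0,0,0,0, 0,0.8,0,0,0,0]'
python3 - <<'E'
from st import *
t=ctrl.capture("top")
crop(t,165,160,150,90,5,"pics/t12.png")
E
```

```text
time_s: 14.47
eef_pos: [545.9, 217.3, 184.1]
ee_rot: [-0.707, 0.707, 0.008, -0.008]
force: [0.7, 0.8, -1.6]
grip_width: -0.005
time_s: 15.05
eef_pos: [545.7, 217.3, 131.5]
ee_rot: [-0.707, 0.707, 0.008, -0.009]
force: [0.7, 2.3, 2.8]
grip_width: 0.001
TCP in clamp [ -0.5 170.9 131.5] tool z yaw deg 89.9 force [0.7 2.3 2.8] grip 0.001 t 15.05
time_s: 15.3
eef_pos: [545.9, 216.8, 124.2]
ee_rot: [-0.707, 0.707, 0.008, -0.009]
force: [-1.6, 0.2, 3.9]
grip_width: -0.002
TCP in clamp [ -0.3 170.4 124.2] tool z yaw deg 89.9 force [-1.6  0.2  3.9] grip -0.002 t 15.3
```

View pics/t12.png

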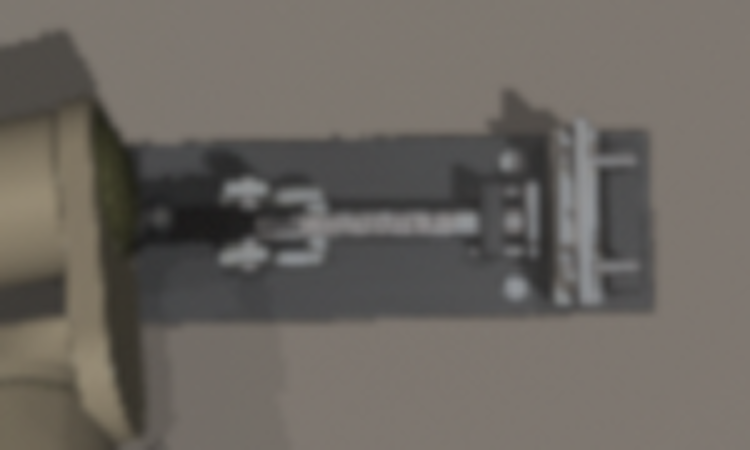

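Plate at 533 px, gap ~12 mm. I'll finish this stroke, raise, and press the next one in stages.

```bash
python3 -m inch '[0,0.5,0,0,0,0, 0,1,0,0,0,0, 0,1,0,0,0,0]'; python3 st.py
python3 -m inch '[0,-2,0,0,0,0, 0,-4,0,0,0,0, 0,-6,0,0,0,0, 0,-7,0,0,0,0, 0,-7,0,0,0,0, 0,-7,0,0,0,0]'; 
python3 -m inch '[0,0.8,0,0,0,0, 0,1.6,0,0,0,0, 0,2.3,0,0,0,0, 0,2.8,0,0,0,0, 0,2.8,0,0,0,0]'
python3 - <<'E'
from st import *
t=ctrl.capture("top")
crop(t,165,160,150,90,5,"pics/t13.png")
E
```

```text
time_s: 15.6
eef_pos: [546.5, 216.9, 114.5]
ee_rot: [-0.707, 0.707, 0.008, -0.008]
force: [0.6, -0.7, 3.7]
grip_width: 0.002
TCP in clamp [  0.3 170.4 114.5] tool z yaw deg 89.89 force [ 0.6 -0.7  3.7] grip 0.002 t 15.6
time_s: 16.1
eef_pos: [546.0, 217.3, 184.2]
ee_rot: [-0.707, 0.707, 0.008, -0.008]
force: [-0.1, -0.2, -0.6]
grip_width: -0.002
time_s: 16.52
eef_pos: [545.7, 217.3, 155.1]
ee_rot: [-0.707, 0.707, 0.007, -0.009]
force: [-0.2, 2.2, 1.5]
grip_width: -0.001
TCP in clamp [ -0.6 170.9 155.1] tool z yaw deg 89.9 force [-0.2  2.2  1.5] grip -0.001 t 16.5167
```

View pics/t13.png

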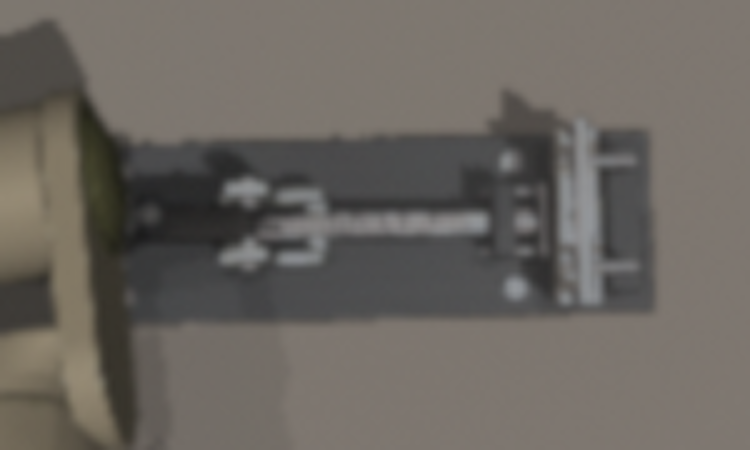

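```bash
python3 -m inch '[0,0.5,0,0,0,0, 0,1,0,0,0,0, 0,1.5,0,0,0,0, 0,2,0,0,0,0, 0,2,0,0,0,0]';python3 -m inch '[0,0,0,0,0,0]'
python3 - <<'E'
from st import *
t=ctrl.capture("top")
crop(t,165,160,150,90,5,"pics/t14.png")
E
python3 -m inch '[0,0.5,0,0,0,0, 0,0.5,0,0,0,0]';python3 -m inch '[0,0,0,0,0,0]'
python3 - <<'E'
from st import *
t=ctrl.capture("top")
crop(t,235,175,75,60,10,"pics/t15.png")
E
```

```text
time_s: 16.98
eef_pos: [546.4, 217.7, 136.3]
ee_rot: [0.707, -0.707, -0.009, 0.008]
force: [-0.1, 4.2, 5.1]
grip_width: -0.003
time_s: 17.07
eef_pos: [546.4, 217.7, 136.8]
ee_rot: [0.707, -0.707, -0.009, 0.008]
force: [-0.1, 4.5, 5.3]
grip_width: -0.002
TCP in clamp [1.000e-01 1.713e+02 1.368e+02] tool z yaw deg 89.9 force [-0.1  4.5  5.3] grip -0.002 t 17.0667
time_s: 17.28
eef_pos: [546.3, 217.6, 131.6]
ee_rot: [0.707, -0.707, -0.009, 0.008]
force: [-0.6, 4.1, 5.8]
grip_width: -0.003
time_s: 17.37
eef_pos: [546.4, 217.6, 131.9]
ee_rot: [0.707, -0.707, -0.009, 0.008]
force: [-1.4, 3.7, 6.4]
grip_width: 0.003
TCP in clamp [1.000e-01 1.712e+02 1.319e+02] tool z yaw deg 89.9 force [-1.4  3.7  6.4] grip 0.003 t 17.3667
```

View pics/t14.png

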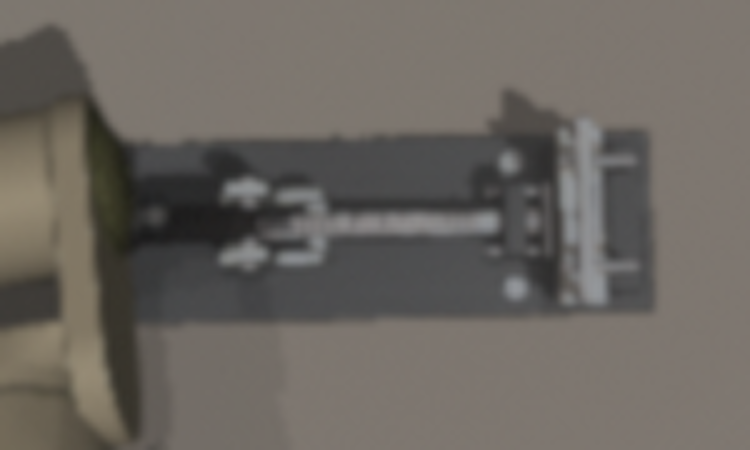

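View pics/t15.png

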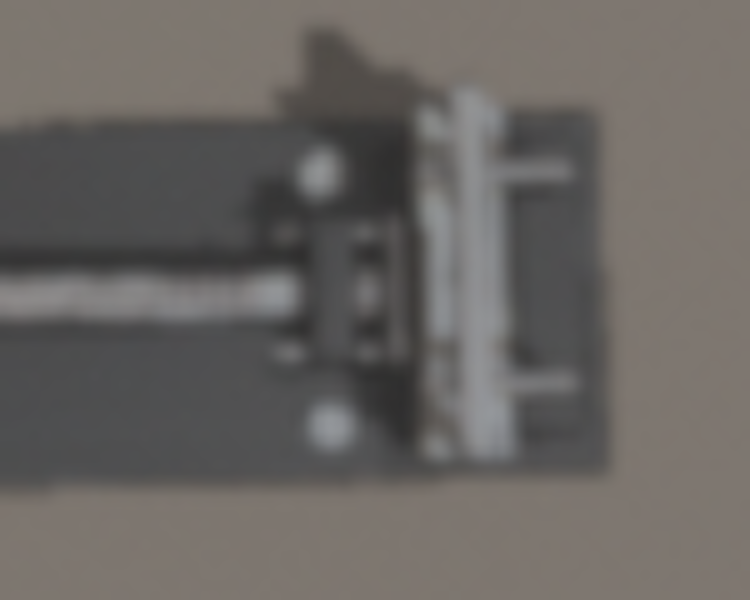

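Contact: the mould has shifted ~3 mm toward the jaw, and the guide pins start to show behind the jaw head (285,232/350), with pad force at 6 N. I'll continue in small steps.

```bash
python3 -m inch '[0,0.3,0,0,0,0, 0,0.5,0,0,0,0, 0,0.5,0,0,0,0]';python3 -m inch '[0,0,0,0,0,0]'
python3 - <<'E'
from st import *
t=ctrl.capture("top")
crop(t,235,175,75,60,10,"pics/t16.png")
E
python3 -m inch '[0,0.3,0,0,0,0, 0,0.3,0,0,0,0]';python3 -m inch '[0,0,0,0,0,0]'
python3 - <<'E'
from st import *
t=ctrl.capture("top")
crop(t,235,175,75,60,10,"pics/t17.png")
E
```

```text
time_s: 17.67
eef_pos: [546.4, 217.4, 126.9]
ee_rot: [0.707, -0.707, -0.009, 0.008]
force: [-1.7, 2.6, 8.1]
grip_width: -0.003
time_s: 17.75
eef_pos: [546.4, 217.4, 127.1]
ee_rot: [0.707, -0.707, -0.009, 0.008]
force: [-1.4, 2.2, 7.8]
grip_width: -0.001
TCP in clamp [  0.2 170.9 127.1] tool z yaw deg 89.9 force [-1.4  2.2  7.8] grip -0.001 t 17.75
time_s: 17.97
eef_pos: [546.4, 217.1, 123.9]
ee_rot: [-0.707, 0.707, 0.009, -0.008]
force: [-1.5, 1.3, 8.6]
grip_width: -0.001
time_s: 18.05
eef_pos: [546.4, 217.1, 124.1]
ee_rot: [-0.707, 0.707, 0.009, -0.008]
force: [-1.1, 1.2, 7.7]
grip_width: 0.0
TCP in clamp [  0.2 170.7 124.1] tool z yaw deg 89.9 force [-1.1  1.2  7.7] grip 0.0 t 18.05
```

View pics/t17.png

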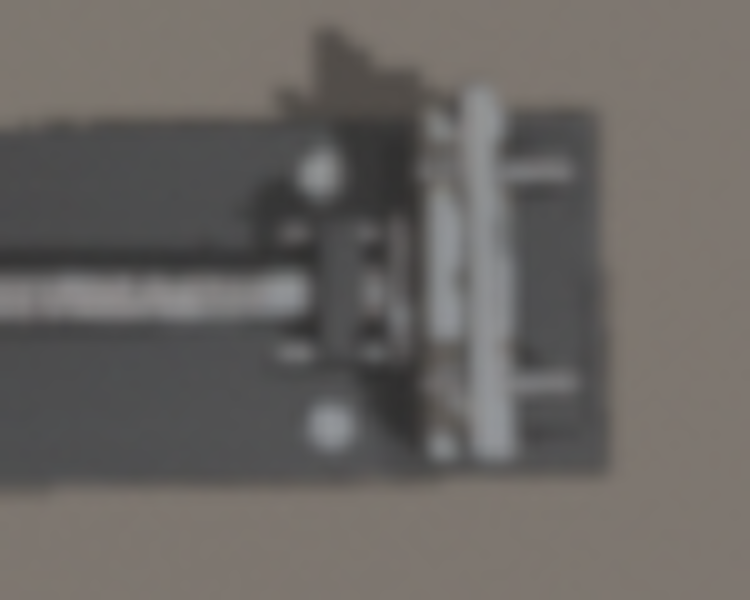

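Pad force 8 N against a ~3.5 N free baseline implies ≈10 N on the mould. The pins behind the head and the narrowed head–plate gap (~20→12 mm) agree on 5–7 mm of compression. I'll press slightly more and check that it holds steady.

```bash
python3 -m inch '[0,0.2,0,0,0,0, 0,0.2,0,0,0,0, 0,0.2,0,0,0,0]';python3 -m inch '[0,0,0,0,0,0, 0,0,0,0,0,0]';python3 -m inch '[0,0,0,0,0,0, 0,0,0,0,0,0, 0,0,0,0,0,0]'
python3 - <<'E'
from st import *
for i in range(3):
    t=ctrl.capture("top"); print(ctrl.sense()['force'].round(1))
s=ctrl.capture("scene")
a=cv2.resize(t[175:235,235:310],(750,600),interpolation=cv2.INTER_CUBIC); cv2.imwrite("pics/t18.png",a[:,:,::-1])
crop(s,190,140,130,90,6,"pics/s18.png")
E
```

```text
time_s: 18.35
eef_pos: [546.4, 216.9, 122.2]
ee_rot: [-0.707, 0.707, 0.009, -0.008]
force: [-0.9, -0.7, 8.3]
grip_width: -0.002
time_s: 18.52
eef_pos: [546.4, 216.9, 122.2]
ee_rot: [-0.707, 0.707, 0.009, -0.008]
force: [-2.0, -1.1, 8.7]
grip_width: 0.001
time_s: 18.77
eef_pos: [546.4, 216.9, 122.2]
ee_rot: [-0.707, 0.707, 0.009, -0.008]
force: [-0.9, -0.5, 7.7]
grip_width: 0.002
TCP in clamp [  0.2 170.4 122.2] tool z yaw deg 89.9 force [-0.9 -0.5  7.7] grip 0.002 t 18.7667
[-1.8 -0.8  8.4]
[-2.3 -1.   8.1]
[-1.7 -0.9  8.5]
```

View pics/t18.png

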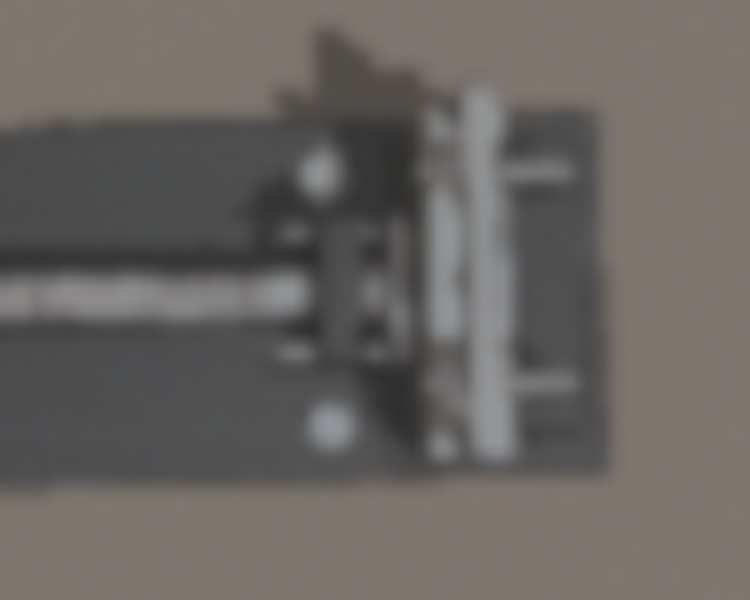

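View pics/s18.png

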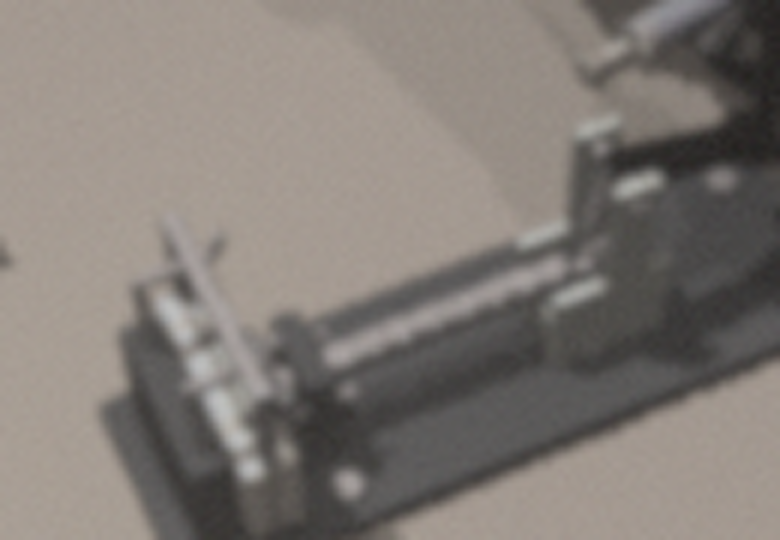

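Measuring the cushion from intensity profiles: free state (t0) against now.

Run:
```python
from st import *
t0=np.load("t0.npy"); t=ctrl.capture("top"); np.save("t1.npy",t)
# rows between pins: print gray profiles
for nm,im,lo,hi in(("t0",t0,236,260),("now",t,258,290)):
    g=im.astype(float).mean(2)
    for r in range(194,215,1):
        if r in(199,200,201,202,207,208,209): print(nm,r,g[r,lo:hi].round(0).astype(int).tolist())
```

```text
TCP in clamp [  0.2 170.5 122.2] tool z yaw deg 89.9 force [-1.6 -1.2  8. ] grip -0.0 t 18.9667
t0 199 [65, 58, 52, 54, 63, 64, 69, 74, 77, 77, 84, 98, 100, 86, 89, 118, 114, 83, 69, 76, 79, 78, 79, 79]
t0 200 [55, 53, 51, 49, 50, 54, 66, 74, 77, 72, 66, 67, 68, 62, 80, 119, 117, 87, 70, 75, 78, 79, 79, 79]
t0 201 [58, 60, 60, 58, 55, 54, 66, 74, 76, 71, 60, 54, 55, 55, 78, 118, 118, 87, 70, 75, 78, 79, 79, 79]
t0 202 [87, 89, 90, 90, 85, 71, 70, 75, 77, 74, 71, 76, 81, 79, 86, 119, 118, 87, 72, 75, 78, 79, 78, 79]
t0 207 [77, 77, 78, 77, 73, 64, 70, 78, 81, 79, 71, 72, 76, 75, 85, 121, 124, 94, 73, 76, 79, 80, 81, 81]
t0 208 [69, 65, 60, 54, 49, 53, 69, 78, 81, 78, 65, 60, 60, 59, 78, 119, 130, 100, 72, 73, 78, 80, 81, 81]
t0 209 [75, 73, 71, 65, 59, 58, 70, 78, 81, 79, 68, 71, 76, 76, 85, 115, 129, 101, 70, 70, 77, 79, 79, 79]
now 199 [71, 69, 61, 55, 60, 66, 68, 61, 56, 67, 76, 77, 74, 66, 59, 65, 86, 84, 71, 94, 131, 146, 142, 123, 133, 142, 129, 115, 93, 80, 79, 79]
now 200 [59, 58, 55, 54, 54, 53, 51, 48, 51, 67, 76, 78, 73, 61, 53, 63, 86, 83, 69, 93, 131, 147, 141, 120, 132, 142, 133, 122, 97, 81, 79, 79]
now 201 [61, 60, 61, 64, 68, 69, 68, 60, 55, 68, 76, 79, 76, 70, 69, 71, 86, 82, 68, 92, 130, 144, 134, 115, 130, 143, 138, 131, 104, 83, 78, 80]
now 202 [87, 84, 87, 94, 103, 108, 105, 88, 68, 70, 77, 80, 81, 86, 92, 86, 89, 81, 67, 91, 130, 142, 123, 107, 129, 143, 140, 134, 106, 82, 80, 79]
now 207 [86, 81, 79, 78, 76, 70, 61, 53, 52, 68, 78, 81, 75, 62, 58, 73, 103, 104, 82, 92, 129, 144, 140, 120, 132, 145, 143, 135, 104, 81, 80, 81]
now 208 [79, 79, 78, 78, 76, 71, 65, 59, 57, 69, 79, 79, 70, 58, 58, 69, 93, 95, 77, 85, 117, 130, 125, 112, 131, 144, 141, 129, 98, 80, 80, 81]
now 209 [80, 80, 80, 81, 86, 93, 96, 90, 73, 71, 78, 79, 73, 72, 81, 78, 84, 88, 72, 75, 95, 103, 99, 98, 128, 144, 137, 119, 88, 73, 76, 80]
```

The head–plate distance fell from 7.7 to 5.7 px, so about 6.5 mm of compression (≈13 N). The pad-force estimate is ≈10–11 N. Both are well inside 5–24 N and readings are steady, so I'm handing in.

Run:
```python
from st import *
print(ctrl.finish_job()); s=ctrl.sense(); print(s['force'],s['eef_pos'],s['time_s'])
```

```text
TCP in clamp [  0.2 170.5 122.2] tool z yaw deg 89.9 force [-1.9 -1.6  8.5] grip 0.001 t 19.0167
the job is handed in; nothing more can be done
None
the job is handed in; nothing more can be done
```

The white mould hangs by its handle on both hooks, released. I pumped the trigger through four strokes with shut fingers and handed in at about 19 s with the trigger held down and the mould clamped.

- **Clamping force:** The last pictures give about 6.5 mm of cushion compression (≈13 N). The steady pad force of about 8 N implies ≈10–11 N, so the two disagree slightly, but both are well inside 5–24 N.
- **Mould position:** In the last top picture it is upright and in line to about 1.3°, pressed a few mm towards the fixed jaw.
- **Lower stop:** The first stroke ran onto the trigger's stop, with a reading of 45 N at the fingers. Later strokes stopped short of it.
- **Not checked:** I did not measure the bystanders or the bar's height again at the end. The arm's path stayed clear of the bystanders, and the handing-in call reports no verdict.

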